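# Load the long and the short cell carrier into their tilted optical mounts

## Task

Put each of the two cell carriers into the tilted mount whose pocket matches its length, the long one in the long pocket and the short one in the short, seated fully home: flat on the pocket floor and square in it. Lower them in gently, do not drop them, and leave everything else on the bench standing where it is.

Things in the scene. Friction and masses are not known exactly. Their poses are not given: they have to be found in the camera images.
- carrier_long: long cell carrier, loose, about 0.35 kg: flat aluminium foot plate 130 x 56 x 14 mm (x, y, z), dark housing 60 x 34 x 38 mm centred on it (top 52 mm above the underside). Same either way round. Origin: centre of the underside; x along the plate, z up. Grip the housing across its 34 mm (y)
- long_pocket (a point): centre of the pocket floor in the fixed mount for the long carrier, 72 mm above the bench; x along the pocket, up the slope, y across, z out of it. Aluminium face 176 x 100 mm on four posts, sloping 30 degrees, lower edge towards the robot. Pocket 134 x 60 mm, 12 mm deep, mouth chamfered 4 mm (2 mm play a side): the foot goes in, the housing stands out
- carrier_short: short cell carrier, loose, about 0.35 kg: flat aluminium foot plate 100 x 56 x 14 mm (x, y, z), dark housing 60 x 34 x 38 mm centred on it (top 52 mm above the underside). Same either way round. Origin: centre of the underside; x along the plate, z up. Grip the housing across its 34 mm (y)
- short_pocket (a point): centre of the pocket floor in the fixed mount for the short carrier, 72 mm above the bench; x along the pocket, up the slope, y across, z out of it. Aluminium face 176 x 100 mm on four posts, sloping 30 degrees, lower edge towards the robot. Pocket 104 x 60 mm, 12 mm deep, mouth chamfered 4 mm (2 mm play a side): the foot goes in, the housing stands out
- tube_a: bystander: one of two white tubes standing on green screw caps, 34 mm across, 113 mm tall. Origin: centre of its underside
- tube_b: bystander: the other such tube. Origin: centre of its underside
- screwdriver: bystander: screwdriver with a red handle, 180 mm long, lying flat between the carriers. Origin: about the middle of its length
- syringe: bystander: white plastic syringe, 135 mm long, lying flat. Origin: under the middle of its barrel
- bottle: bystander: brown glass bottle, 66 mm across, 150 mm tall. Origin: centre of its underside
- beaker: bystander: white porcelain beaker, 70 mm across, 80 mm tall. Origin: centre of its underside
- lens_cap: bystander: black round knob-like lens cap, 52 mm across, 34 mm tall. Origin: centre of its underside
Things that resemble listed ones, but are neither listed nor needed, are in the scene too. What is shaped like the part that bears long_pocket but blue is not meant.

How it is judged:
By the outcome, as a careful person would: the job done as asked, in the order asked, and still so for the second after the job is handed in, with the robot touching nothing.
It also fails if it takes over 61 s, if anything falls off the work surface, if the arm or the gripper's body presses on something with over 40 N, if the wrist force passes 120 N, or if a joint passes its speed limit or range.

## Robot

A 7-joint arm with a two-finger parallel gripper is mounted at the origin on the work surface. World frame = base frame: x ahead of the robot, y to its left, z up, the work surface at z = 0. Lengths are in m, angles in rad, forces in N, time in s.
With the tool pointing down it reaches from about 0.425 to 0.925 m from the base axis. Payload 6.8 kg.
Tool frame: the origin (TCP) lies midway between the tips of the shut fingers; the grasp point (between the pads) lies 19 mm behind it (bot.pinch_z is the distance from the TCP to the grasp point, in m); z points along the fingers, y is the line along which they close (so a half turn about z gives the same grasp; the last joint's range is limited). The gripper opens to 85 mm and grips with 20 to 120 N. Pads are 22 mm wide; open, the fingers measure 114 mm over their backs; the gripper's body (76 mm by 85 mm) begins 54 mm behind the grasp point. The pads swing forward as they close: fully open they stand 13 mm farther back than shut.
Start: joints at [-1.238, 0.477, 0.022, 1.555, -0.011, 1.109, -0.083], TCP at [0.288, 0.61, 0.231] pointing down, gripper open.
Joint ranges: [-2.96, 2.96], [-0.34, 2.1], [-1.41, 1.46], [0.24, 2.44], [-1.37, 4.51], [0.17, 1.92], [-2.96, 2.96]. Speed limits (rad/s): [2.39, 2.39, 3.14, 3.14, 3.14, 3.14, 3.14].

## Interface

Orientations are given as a unit quaternion [w, x, y, z].
In Python, from station import bot, imaging gives the robot as it stands. The module is installed in compiled form; this text tells all that it offers.
- The arm moves only by the tool carry_out, never from a script. Its argument "targets" is a list of rows, each a list of 5 numbers: the shift along the tool's x, y, z in cm, then the turn about the tool's z in degrees, then the opening, from -1 (shut) to 1 (fully open). In form: [[x, y, z, yaw, gripper], ...]. A call has 1 to 12 rows; each row shifts and turns the commanded pose from where the row before left it, along the tool's axes as they then stand; what a row does not reach is not made up. A row lasts 1/10 s, in which the tool goes at most 50 mm and 8.59 degrees, less where a joint would pass 70% of its speed; a pose out of reach is approached as far as the arm can. A call is refused whole if a number of a shift passes 5 or a number of a turn 8.59, either way. A call with a gripper value outside its range is refused whole. The fingers move at their own pace and stop on an object; "force" is the grip in N (left out, the last holds). Time passes only in rows, so rows that do not move let the fingers close. It gives the time, the measured TCP pose, the force, the opening and the grip force at its end, in the units of the state.
- bot.get_obs(): the state, without advancing time (a new reading comes with each control period).
- imaging.read_camera(name): name is "scene" or "top" or "wrist"; returns the picture (420x560x3 uint8, red, green, blue); there is no depth.
- imaging.calibration(name): a dict with "fx", "fy", "cx", "cy" (pixels), "k1" (the pictures are not rectified: a ray, as slopes to the right and down, at radius r is drawn at 1 + k1 r^2 times it, then the intrinsics apply), "extrinsics" (4x4, takes a point from world to camera coordinates). Camera axes: x right, y up, looking along -z (the intrinsics and any distortion apply to the point x, -y, -z); pixel columns grow to the right and rows downward; lengths in m; the calibration is good to about 2 mm. A picture is of the moment at which its call begins: read the wrist's pose just before it. calibration takes no time and is no camera call; for the wrist camera it gives the pose at the moment of the call.
- bot.hand_in(): hands the job in; it is judged then, once.
The state is a dict: "t": time; "q": joint angles; "joint_vel": joint speeds; "joint_torque": joint torques, N m; "eef_pos": TCP position; "tool_rot": TCP orientation; "contact_force": force on the tool from outside, world axes, zero at the start; "torque": the same for the moment, N m; "gripper_width": opening from 0.0 (shut) to 1.0 (fully open); "grasp_force": force on a finger pad.
Only numpy, scipy, OpenCV 4.12 (cv2) and the standard library are available. Lean on these libraries where they do the work, as an engineer would, in place of code of your own. Each camera call takes 0.05 s, during which the arm holds its last target. There are 200 camera calls.

## Working session

There is one attempt and no reset: what is moved stays moved. The work goes in short steps, Python scripts to look and compute and a tool call to move; the robot and the scene stay as the last step left them, time stands still between calls to the robot, and variables do not carry over. Pictures are saved under pics/ and viewed, at most 10 in all, crops included, and the job is handed in when it is done.

Besides the shell and the picture viewer there is one more tool, called after "Request:" by a JSON object that holds its "fn" and its "kwargs", one argument or row to a line. carry_out: Moves the arm, as the interface text tells. Its arguments: {"type":"object","properties":{"targets":{"type":"array"},"force":{"type":"number"}},"required":["targets"]}

```bash
mkdir -p pics
python3 - <<'E'
from station import bot, imaging
import cv2,json
for n in("scene","top"):
    cv2.imwrite(f"pics/{n}0.png",imaging.read_camera(n)[:,:,::-1])
    c=imaging.calibration(n);print(n,{k:(v if not hasattr(v,'tolist') else v.tolist()) for k,v in c.items()})
o=bot.get_obs();print(o,bot.pinch_z)
E
```

```text
scene {'fx': 439.67578013102275, 'fy': 439.67578013102275, 'cx': 272.4885678344437, 'cy': 206.39092124456081, 'k1': -0.04141096062815025, 'extrinsics': [[0.08186822784166461, 0.996620784731106, -0.006678675918127946, -0.05518659016438891], [-0.6818507181296284, 0.06089612634079087, 0.7289521657713877, 0.2911463123750323], [0.7268955849750194, -0.05512416202211627, 0.6845320557177611, -1.531203272401995], [0.0, 0.0, 0.0, 1.0]]}
top {'fx': 518.569740715815, 'fy': 518.569740715815, 'cx': 277.5841498007604, 'cy': 207.4497314860544, 'k1': 0.039187465279525935, 'extrinsics': [[-0.00642895508447486, -0.9996135166979324, -0.027045993627783017, 0.03252000694857133], [0.9936538017124469, -0.00942328120363322, 0.11208623516631595, -0.522916923157407], [-0.11229777771141883, -0.026153757017865088, 0.9933303529616557, -1.313979631157256], [0.0, 0.0, 0.0, 1.0]]}
{'t': 0.1, 'q': array([-1.23812697,  0.47772308,  0.02232766,  1.55633953, -0.01145008,
        1.10930804, -0.08311452]), 'joint_vel': array([ 0.00120125, -0.00125902,  0.00200687, -0.00408793, -0.00154733,
       -0.00225263,  0.00084949]), 'joint_torque': array([ 4.77562251e-03, -5.97754383e+01,  1.61401972e+00, -2.81957138e+01,
        1.29444149e-02,  5.00320471e-03,  2.99666647e-05]), 'eef_pos': array([0.28776711, 0.60999945, 0.2304244 ]), 'tool_rot': array([-1.02554233e-04,  2.18584826e-01,  9.75817602e-01, -8.18622442e-04]), 'contact_force': array([-0.28843961, -0.09016677,  0.10018307]), 'torque': array([0.0065653 , 0.00948161, 0.02325786]), 'grasp_force': 0.0, 'gripper_width': 0.9996387157974889} 0.0187
```

View pics/scene0.png

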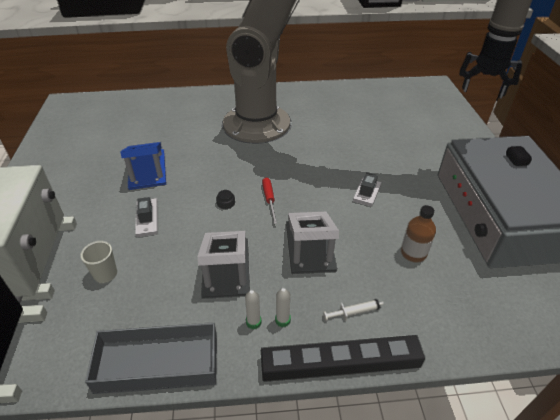

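View pics/top0.png

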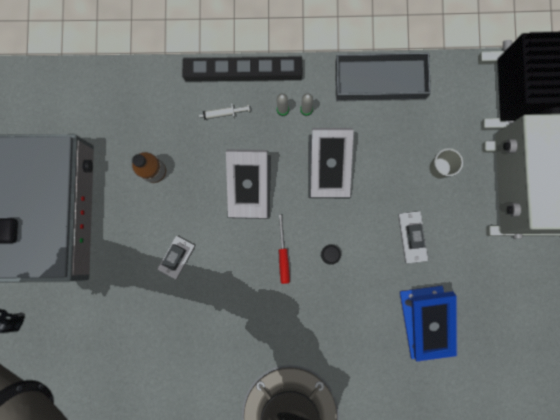

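The top view shows three mount-like things. The white one at (247,184) has the shorter dark pocket, the white one at (331,163) has the longer one, and the blue one at (434,325) is excluded by colour. The carriers are at (177,257), shorter, and (414,237), longer. I'll measure these and confirm them in an enlarged crop.

```bash
cat > h.py <<'E'
import numpy as np, cv2
from scipy.spatial.transform import Rotation as R
from station import bot, imaging
def K(c): return np.array([[c["fx"],0,c["cx"]],[0,c["fy"],c["cy"]],[0,0,1.]])
def ray(c,px):
    """camera centre and world directions of pixels (k1 applied as r_d=r(1+k1 r^2))"""
    p=cv2.undistortPoints(np.array(px,float).reshape(-1,1,2),K(c),np.array([c["k1"],0,0,0.]))[:,0]
    E=np.array(c["extrinsics"]); d=np.c_[p[:,0],-p[:,1],-np.ones(len(p))]@E[:3,:3]
    return -E[:3,:3].T@E[:3,3], d
def plane(c,px,p0,n=(0,0,1)):
    o,d=ray(c,px); n=np.array(n,float)
    return o+d*((np.array(p0)-o)@n/(d@n))[:,None]
def proj(c,P):
    E=np.array(c["extrinsics"]); q=np.atleast_2d(P)@E[:3,:3].T+E[:3,3]; s=q[:,:2]*[1,-1]/-q[:,2:]
    s=s*(1+c["k1"]*(s**2).sum(1,keepdims=True)); return s*c["fx"]+[c["cx"],c["cy"]]
def rot(o): return R.from_quat(np.roll(o["tool_rot"],-1))
def shift(o,goal):  # tool-frame cm to goal
    return rot(o).inv().apply(np.array(goal)-o["eef_pos"])*100
E
python3 - <<'E'
from h import *
im=cv2.imread("pics/top0.png");c=imaging.calibration("top")
rois={"cs":(150,228,204,284),"cl":(388,202,440,270),"ms":(220,142,276,226),"ml":(302,122,362,206)}
hsv=cv2.cvtColor(im,cv2.COLOR_BGR2HSV)
for k,(a,b,e,f) in rois.items():
    m=((hsv[b:f,a:e,2]>150)).astype(np.uint8)
    cs=cv2.findContours(m,cv2.RETR_EXTERNAL,cv2.CHAIN_APPROX_NONE)[0];q=max(cs,key=cv2.contourArea)
    pts=q[:,0]+[a,b]
    z=.014 if k[0]=="c" else .08
    if k[0]=="c":
        w=plane(c,pts,[0,0,z])[:,:2].astype(np.float32)
        print(k,cv2.minAreaRect(w),len(pts))
    else:
        # face plane: slope 30 about y initially, height at centre 72+12*cos30
        w=plane(c,pts,[0,0,z]);print(k,cv2.minAreaRect(w[:,:2].astype(np.float32)),cv2.minAreaRect(pts.astype(np.float32)))
t=[cv2.resize(im[b:f,a:e],(390,290) if 0 else None,fx=3.4,fy=3.4,interpolation=cv2.INTER_CUBIC) for a,b,e,f in rois.values()]
H=max(x.shape[0] for x in t);cv2.imwrite("pics/crop0.png",np.hstack([cv2.copyMakeBorder(x,0,H-x.shape[0],0,4,0) for x in t]))
c=imaging.calibration("wrist");print(c["fx"],np.round(c["extrinsics"],3))
o=bot.get_obs();E=np.array(c["extrinsics"]);print("cam in tool",rot(o).inv().apply(-E[:3,:3].T@E[:3,3]-o["eef_pos"]),(E[:3,:3]@rot(o).as_matrix()).round(3))
E
```

```text
cs ((0.44182708859443665, 0.2895435690879822), (0.031367406249046326, 0.015663553029298782), 89.50311279296875) 27
cl ((0.44565549492836, -0.3203420341014862), (0.12779316306114197, 0.052428241819143295), 6.2343339920043945) 162
ms ((0.5780978798866272, 0.10758053511381149), (0.09871099889278412, 0.163116455078125), 89.78276824951172) ((245.5, 184.0), (64.0, 39.0), 90.0)
ml ((0.6289203763008118, -0.1104111447930336), (0.10064220428466797, 0.16831709444522858), 89.14518737792969) ((332.0, 163.0), (66.0, 40.0), 90.0)
349.45316373070773 [[ 0.427  0.904 -0.002 -0.674]
 [-0.855  0.404 -0.324  0.041]
 [-0.293  0.14   0.946 -0.38 ]
 [ 0.     0.     0.     1.   ]]
cam in tool [ 0.08373366 -0.00022435 -0.14178319] [[-0.001  1.    -0.   ]
 [ 0.946  0.001  0.324]
 [ 0.324  0.    -0.946]]
```

View pics/crop0.png

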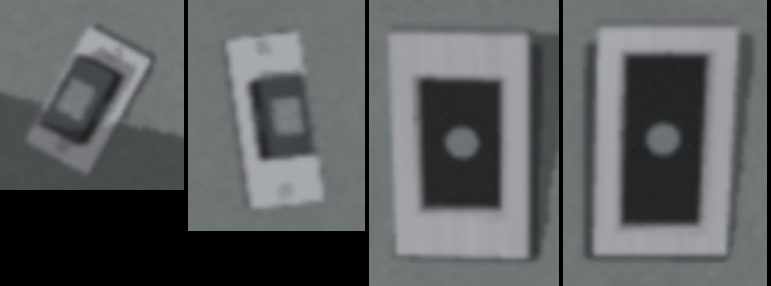

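Confirmed: the short pocket is at (247,184) and the long pocket at (331,163). The short carrier is at (177,257) and the long one at (414,237). The tool can't tilt, so I'll let each carrier pivot in the pads by pressing it against the mount's face. Before that, closer wrist views along the way.

```bash
cat >> h.py <<'E'
def phi(o): x=rot(o).as_matrix()[:,0]; return np.degrees(np.arctan2(x[1],x[0]))
def plan(goal,ph,n,g=1,start=None,p0=None):
    """rows (rounded) straight to goal with tool-x heading ph; returns rows & end"""
    o=bot.get_obs(); p=np.array(o["eef_pos"]) if start is None else np.array(start); a=phi(o) if p0 is None else p0
    rows=[]
    for i in range(n):
        t=np.radians(a); M=np.array([[np.cos(t),np.sin(t),0],[np.sin(t),-np.cos(t),0],[0,0,-1]])
        s=np.round(M.T@((np.array(goal)-p)/(n-i))*100,2); dy=round(-(((ph-a+180)%360-180)/(n-i)),2)
        p=p+M@s/100; a-=dy; rows.append([float(v) for v in s]+[dy,g])
    print(str(rows).replace(" ",""),"max",max(np.linalg.norm(r[:3]) for r in rows)); return p,a
E
python3 - <<'E'
from h import *
p,a=plan([.46,.22,.24],180,10)
p,a=plan([.50,0,.24],180,6,start=p,p0=a)
p,a=plan([.44,-.29,.24],186,8,start=p,p0=a)
E
```

```text
[[-3.22,-2.79,-0.1,np.float64(-2.53),1],[-3.1,-2.93,-0.1,np.float64(-2.52),1],[-2.96,-3.07,-0.09,np.float64(-2.53),1],[-2.82,-3.19,-0.1,np.float64(-2.52),1],[-2.68,-3.31,-0.09,np.float64(-2.53),1],[-2.53,-3.43,-0.1,np.float64(-2.52),1],[-2.38,-3.54,-0.09,np.float64(-2.53),1],[-2.22,-3.64,-0.1,np.float64(-2.52),1],[-2.06,-3.74,-0.09,np.float64(-2.53),1],[-1.9,-3.82,-0.1,np.float64(-2.52),1]] max 4.2707493487677315
[[-0.67,-3.67,0.0,np.float64(-0.0),1],[-0.67,-3.67,0.0,np.float64(-0.0),1],[-0.67,-3.66,0.0,np.float64(-0.0),1],[-0.66,-3.67,0.0,np.float64(-0.0),1],[-0.67,-3.66,0.0,np.float64(-0.0),1],[-0.66,-3.67,0.0,np.float64(-0.0),1]] max 3.7306567786383136
[[0.75,-3.62,0.0,np.float64(-0.75),1],[0.8,-3.62,0.0,np.float64(-0.75),1],[0.84,-3.6,0.0,np.float64(-0.75),1],[0.89,-3.59,0.0,np.float64(-0.75),1],[0.94,-3.58,0.0,np.float64(-0.75),1],[0.99,-3.57,0.0,np.float64(-0.75),1],[1.03,-3.56,0.0,np.float64(-0.75),1],[1.08,-3.54,0.0,np.float64(-0.75),1]] max 3.7073440628029117
```

Request:
{"fn": "carry_out", "kwargs": {
  "targets": [
    [-3.2,-2.8,-0.1,-2.5,1],
    [-3.1,-2.9,-0.1,-2.5,1],
    [-3.0,-3.1,-0.1,-2.5,1],
    [-2.8,-3.2,-0.1,-2.5,1],
    [-2.7,-3.3,-0.1,-2.5,1],
    [-2.5,-3.4,-0.1,-2.5,1],
    [-2.4,-3.5,-0.1,-2.5,1],
    [-2.2,-3.6,-0.1,-2.5,1],
    [-2.1,-3.7,-0.1,-2.6,1],
    [-1.9,-3.8,-0.1,-2.6,1],
    [0,0,0,0,1],
    [0,0,0,0,1]
  ]
}}

```text
t: 1.3
eef_pos: [0.4602, 0.2207, 0.2411]
tool_rot: [-0.0, 0.002, 1.0, -0.0]
contact_force: [0.4, 0.9, 0.0]
gripper_width: 1.0
grasp_force: 0.0
```

```bash
cat > snap.py <<'E'
import sys,pickle
from h import *
n=sys.argv[1]; o=bot.get_obs(); c=imaging.calibration("wrist"); cv2.imwrite(f"pics/{n}.png",imaging.read_camera("wrist")[:,:,::-1])
pickle.dump((o,c),open(n+".pkl","wb")); print(o["t"],o["eef_pos"].round(4),round(phi(o),2),abs(o["joint_vel"]).max().round(3),o["contact_force"].round(1),o["q"].round(2))
E
python3 snap.py wA
```

```text
1.3 [0.4602 0.2207 0.2411] 179.77 0.039 [0.4 0.9 0. ] [-0.66  0.19  0.11  1.94 -0.02  1.01  1.02]
```

Request:
{"fn": "carry_out", "kwargs": {
  "targets": [
    [-0.7,-3.7,0,0,1],
    [-0.7,-3.7,0,0,1],
    [-0.7,-3.6,0,0,1],
    [-0.7,-3.7,0,0,1],
    [-0.7,-3.6,0,0,1],
    [-0.6,-3.7,0,0,1],
    [0,0,0,0,1],
    [0,0,0,0,1]
  ]
}}

```text
t: 2.15
eef_pos: [0.5008, 0.0026, 0.2411]
tool_rot: [-0.0, 0.0, 1.0, 0.0]
contact_force: [-0.9, 0.3, -0.1]
gripper_width: 0.998
grasp_force: 0.0
```

```bash
python3 snap.py wB
```

```text
2.15 [0.5008 0.0026 0.2411] 179.96 0.029 [-0.9  0.3 -0.1] [-0.36  0.18  0.26  1.97 -0.06  1.    1.5 ]
```

Request:
{"fn": "carry_out", "kwargs": {
  "targets": [
    [0.8,-3.6,0,-0.7,1],
    [0.8,-3.6,0,-0.7,1],
    [0.8,-3.6,0,-0.7,1],
    [0.9,-3.6,0,-0.7,1],
    [0.9,-3.6,0,-0.7,1],
    [1.0,-3.6,0,-0.8,1],
    [1.0,-3.6,0,-0.8,1],
    [1.1,-3.5,0,-0.9,1],
    [0,0,0,0,1],
    [0,0,0,0,1]
  ]
}}

```text
t: 3.2
eef_pos: [0.4408, -0.287, 0.241]
tool_rot: [-0.0, -0.052, 0.999, 0.0]
contact_force: [0.3, 0.2, -0.5]
gripper_width: 1.001
grasp_force: 0.0
```

```bash
python3 snap.py wC; python3 -c "
import cv2,numpy as np
a=[cv2.imread(f'pics/w{k}.png') for k in 'ABC'];a=[cv2.resize(x,(400,300)) for x in a]
cv2.imwrite('pics/wABC.png',np.vstack([np.hstack(a[:2]),np.hstack([a[2],a[2]*0])]))"
```

```text
3.2 [ 0.4408 -0.287   0.241 ] -174.0 0.026 [ 0.3  0.2 -0.5] [ 0.07  0.23  0.46  1.92 -0.12  1.01  2.26]
```

View pics/wABC.png

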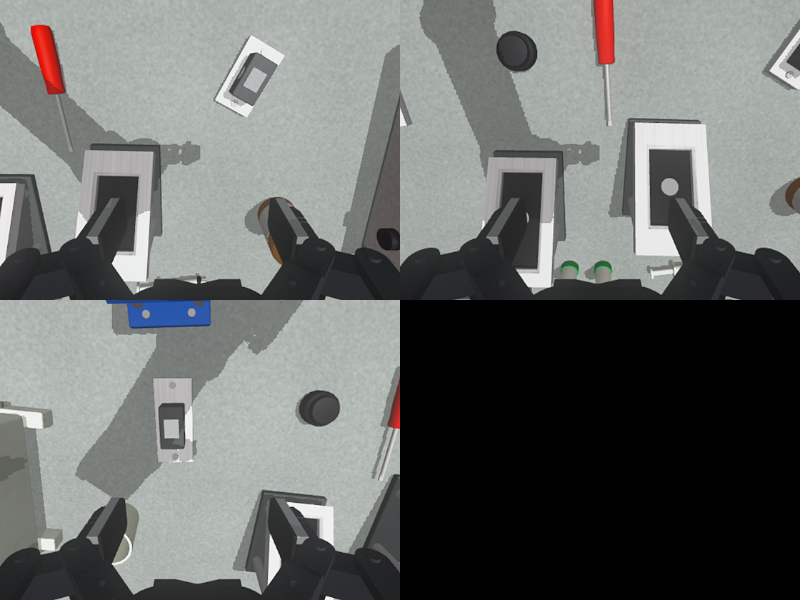

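The wrist views show the following:
- **wA:** the short carrier at about (250,76) in the half-size panel, with the short mount below it.
- **wB:** both mounts, their pockets partly behind the fingers.
- **wC:** the long carrier at about (173,420-300).

I'll measure the carriers by colour.

```bash
cat > carr.py <<'E'
from h import *; import pickle
def foot(name,roi,z=.014,save=None):
    im=cv2.imread(f"pics/{name}.png"); o,c=pickle.load(open(name+".pkl","rb"))
    a,b,e,f=roi; s=cv2.GaussianBlur(im,(3,3),0)[b:f,a:e].astype(int)
    m=((s[...,2]-s[...,1]>-4)&(s[...,2]>120)|(s.min(2)>200)|(s.max(2)<90)&(abs(s[...,2]-s[...,1])<6)).astype(np.uint8)
    m=cv2.morphologyEx(m,cv2.MORPH_OPEN,np.ones((5,5)))
    q=max(cv2.findContours(m,cv2.RETR_EXTERNAL,cv2.CHAIN_APPROX_NONE)[0],key=cv2.contourArea)
    w=plane(c,q[:,0]+[a,b],[0,0,z])[:,:2].astype(np.float32)
    return cv2.minAreaRect(w), q[:,0]+[a,b], m
if __name__=="__main__":
  for n,r in(("wA",(290,40,410,170)),("wC",(200,95,285,240))):
    R_,q,m=foot(n,r); im=cv2.imread(f"pics/{n}.png"); print(n,R_)
    o,c=pickle.load(open(n+".pkl","rb")); box=cv2.boxPoints(R_)
    d=proj(c,np.c_[box,np.full(4,.014)]); v=im.copy(); cv2.polylines(v,[np.round(d*8).astype(int)],True,(0,0,255),1,shift=3)
    # housing top 60x34 at z=.052 predicted
    (cx,cy),(w,h),an=R_; an=an if w>h else an+90
    t=cv2.boxPoints(((cx,cy),(.06,.034),an)); d=proj(c,np.c_[t,np.full(4,.052)]); cv2.polylines(v,[np.round(d*8).astype(int)],True,(0,255,0),1,shift=3)
    a,b,e,f=r; cv2.imwrite(f"pics/{n}c.png",cv2.resize(v[b:f,a:e],None,fx=4,fy=4,interpolation=cv2.INTER_CUBIC)[:580])
  x,y=cv2.imread("pics/wAc.png"),cv2.imread("pics/wCc.png"); y=cv2.copyMakeBorder(y,0,580-len(y),0,0,0);x=cv2.copyMakeBorder(x,0,580-len(x),0,0,0)
  cv2.imwrite("pics/cc.png",np.hstack([x,y])[:600,:800])
E
python3 carr.py
```

```text
wA ((0.39681392908096313, 0.29330974817276), (0.058073338121175766, 0.10083568096160889), 61.462608337402344)
wC ((0.44462254643440247, -0.32228994369506836), (0.13060005009174347, 0.057488661259412766), 6.457520008087158)
```

View pics/cc.png

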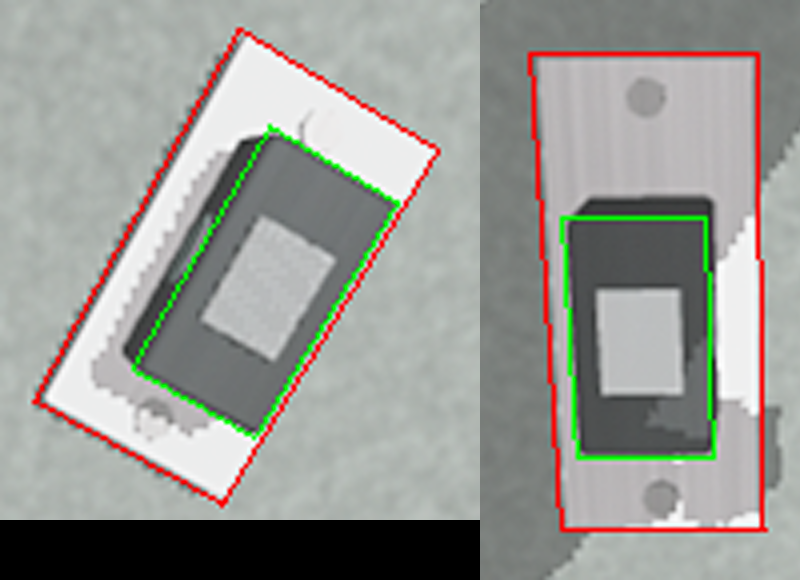

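Both outlines fit: long carrier at (0.4446,-0.3223) yaw 6.3°, short carrier at (0.397,0.293) yaw −28.5°. Next, a view of the long mount between the open fingers.

Request:
{"fn": "carry_out", "kwargs": {
  "targets": [
    [-1.7,2.9,0,1,1],
    [-1.7,2.9,0,1,1],
    [-1.7,2.9,0,1,1],
    [-1.7,2.9,0,1,1],
    [-1.7,2.9,0,1,1],
    [-1.6,2.9,0,1,1],
    [0,0,0,0,1],
    [0,0,0,0,1]
  ]
}}

```text
t: 4.05
eef_pos: [0.5306, -0.1055, 0.241]
tool_rot: [-0.0, -0.002, 1.0, 0.0]
contact_force: [0.3, -0.4, 0.0]
gripper_width: 0.998
grasp_force: 0.0
```

```bash
python3 snap.py wD
```

```text
4.05 [ 0.5306 -0.1055  0.241 ] -179.73 0.039 [ 0.3 -0.4  0. ] [-0.22  0.25  0.36  1.89 -0.1   1.02  1.76]
```

View pics/wD.png

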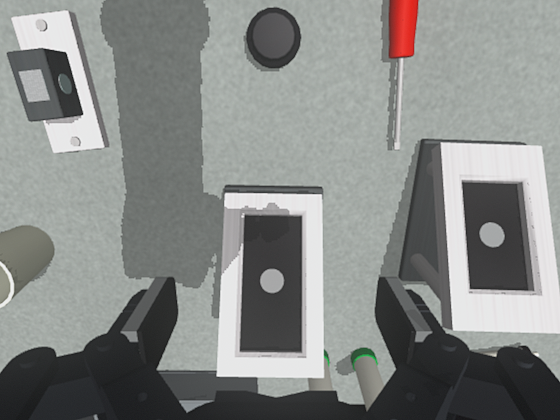

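The view shows the long mount face spanning (222-323, 192-377) with its floor-centre disc at (272,281). The short mount's disc is at (492,235). Casting the discs onto z=0.072 gives the centres, and the face edges give the yaw.

```bash
cat > mount.py <<'E'
from h import *; import pickle
def mount(name,roi,dz=0):
    im=cv2.imread(f"pics/{name}.png"); o,c=pickle.load(open(name+".pkl","rb")); a,b,e,f=roi
    s=cv2.GaussianBlur(im,(3,3),0)[b:f,a:e].astype(int)
    m=((s[...,2]-s[...,1]>-4)&(s[...,2]>130)).astype(np.uint8)
    cs=cv2.findContours(m,cv2.RETR_CCOMP,cv2.CHAIN_APPROX_NONE)[0]; q=max(cs,key=cv2.contourArea)[:,0]+[a,b]
    # disc: grey blob inside dark
    d=(s.min(2)>90).astype(np.uint8); n,l,st,ce=cv2.connectedComponentsWithStats(d)
    i=min(range(1,n),key=lambda i:np.hypot(*(ce[i]-[(e-a)/2,(f-b)/2]))); P=plane(c,[ce[i]+[a,b]],[0,0,.072])[0]
    th=0
    for _ in range(3):
        t=np.radians(th); ex=np.array([np.cos(t)*.866,np.sin(t)*.866,.5]);ey=np.array([-np.sin(t),np.cos(t),0]);nn=np.cross(ex,ey)
        w=plane(c,q,P+.012*nn,nn)-P-.012*nn; R_=cv2.minAreaRect(np.c_[w@ex,w@ey].astype(np.float32))
        an=R_[2] if R_[1][0]>R_[1][1] else R_[2]-90; th+=np.degrees(np.arctan2(np.sin(np.radians(an))*1,np.cos(np.radians(an))*.866)) if 0 else an
    # pocket mouth dark area on floor
    print(name,"floor disc",P.round(4),"px",(ce[i]+[a,b]).round(1),st[i][4],"yaw",round(th,2),"face rect in mount frame",np.round(R_[0],4),np.round(R_[1],4))
    return P,th
if __name__=="__main__":
    mount("wD",(205,180,345,385)); mount("wD",(428,138,560,336))
E
python3 mount.py
python3 - <<'E'
from h import *
o=bot.get_obs()
p,a=plan([.4446,-.3223,.13],186.3,7)
E
```

```text
wD floor disc [ 0.6315 -0.1043  0.072 ] px [276.8 281.1] 19918 yaw -0.11 face rect in mount frame [ 0.0018 -0.003 ] [0.1072 0.1828]
wD floor disc [0.5793 0.1028 0.072 ] px [491.5 234.3] 517 yaw -1.73 face rect in mount frame [-0.     -0.0002] [0.1012 0.1766]
[[1.23,-3.07,1.59,np.float64(-0.88),1],[1.28,-3.05,1.59,np.float64(-0.88),1],[1.32,-3.03,1.59,np.float64(-0.89),1],[1.37,-3.01,1.58,np.float64(-0.88),1],[1.41,-2.99,1.59,np.float64(-0.89),1],[1.46,-2.97,1.58,np.float64(-0.88),1],[1.51,-2.95,1.59,np.float64(-0.89),1]] max 3.6756904113377122
```

```bash
sed -i 's/min(range(1,n),/min([i for i in range(1,n) if 250<st[i][4]<1200],/; s/>130)).astype/>V)).astype/; s/dz=0/V=130/' mount.py
sed -i '/__main__/,$d' mount.py
python3 - <<'E'
from mount import *
for V in(130,160,190): mount("wD",(205,180,345,385),V)
mount("wD",(428,138,560,336),160)
E
```

```text
wD floor disc [ 0.6307 -0.1096  0.072 ] px [271.5 280.5] 489 yaw -0.11 face rect in mount frame [0.0024 0.0024] [0.1071 0.1826]
wD floor disc [ 0.6307 -0.1096  0.072 ] px [271.5 280.5] 489 yaw -0.88 face rect in mount frame [0.0001 0.0002] [0.1009 0.1761]
wD floor disc [ 0.6307 -0.1096  0.072 ] px [271.5 280.5] 489 yaw -1.26 face rect in mount frame [0.0001 0.0003] [0.1001 0.1754]
wD floor disc [0.5793 0.1028 0.072 ] px [491.5 234.3] 517 yaw -1.85 face rect in mount frame [0. 0.] [0.101  0.1764]
```

Request:
{"fn": "carry_out", "kwargs": {
  "targets": [
    [1.2,-3.1,1.6,-0.9,1],
    [1.3,-3.1,1.6,-0.9,1],
    [1.3,-3.0,1.6,-0.9,1],
    [1.4,-3.0,1.6,-0.9,1],
    [1.4,-3.0,1.6,-0.9,1],
    [1.4,-3.0,1.6,-0.9,1],
    [1.5,-2.9,1.5,-0.8,1],
    [0,0,0,0,1],
    [0,0,0,0,1]
  ]
}}

```text
t: 5.0
eef_pos: [0.4439, -0.3246, 0.1301]
tool_rot: [-0.0, -0.052, 0.999, 0.0]
contact_force: [0.4, 0.6, -0.1]
gripper_width: 1.002
grasp_force: 0.0
```

Run:
```python
from h import *
o=bot.get_obs();print(o["eef_pos"],phi(o),shift(o,[.4446,-.3223,.030]),o["contact_force"])
```

```text
[ 0.44387894 -0.32460846  0.13009546] -174.03229357624082 [-0.1042284   0.21799859 10.00955153] [ 0.38103295  0.64622941 -0.11089853]
```

Request:
{"fn": "carry_out", "kwargs": {
  "targets": [
    [-0.1,0.2,3,-0.3,1],
    [0,0,3,0,1],
    [0,0,2.5,0,1],
    [0,0,1.6,0,1],
    [0,0,1,0,1],
    [0,0,0,0,1]
  ]
}}

```text
t: 5.6
eef_pos: [0.446, -0.3205, 0.0187]
tool_rot: [-0.0, -0.057, 0.998, 0.001]
contact_force: [0.1, -0.4, 0.2]
gripper_width: 1.001
grasp_force: 0.0
```

Request:
{"fn": "carry_out", "kwargs": {
  "targets": [
    [0,0,0,0,-1],
    [0,0,0,0,-1],
    [0,0,0,0,-1],
    [0,0,0,0,-1],
    [0,0,0,0,-1],
    [0,0,0,0,-1],
    [0,0,0,0,-1],
    [0,0,0,0,-1]
  ],
  "force": 30
}}

```text
t: 6.4
eef_pos: [0.4464, -0.3221, 0.0201]
tool_rot: [0.001, -0.056, 0.998, -0.0]
contact_force: [-1.0, -0.4, 6.0]
gripper_width: 0.391
grasp_force: 31.3
```

```bash
python3 snap.py wE
```

```text
6.4 [ 0.4464 -0.3221  0.0201] -173.57 0.003 [-1.  -0.4  6. ] [ 0.28  0.59  0.3   2.02 -0.31  0.58  2.48]
```

Gripped, at width 33 mm. Lifting and moving over the long pocket.

Run:
```python
from h import *
o=bot.get_obs()
p=o["eef_pos"]+[0,0,.13]
p,a=plan([.612,-.1093,.19],179,9,g=-1,start=p,p0=phi(o))
```

```text
[[-2.09,2.14,-0.44,np.float64(0.83),-1],[-2.06,2.17,-0.44,np.float64(0.83),-1],[-2.03,2.2,-0.44,np.float64(0.82),-1],[-2.0,2.23,-0.45,np.float64(0.83),-1],[-1.97,2.26,-0.44,np.float64(0.82),-1],[-1.93,2.29,-0.45,np.float64(0.83),-1],[-1.9,2.32,-0.44,np.float64(0.82),-1],[-1.87,2.35,-0.45,np.float64(0.83),-1],[-1.83,2.37,-0.44,np.float64(0.82),-1]] max 3.0367581398590175
```

Request:
{"fn": "carry_out", "kwargs": {
  "targets": [
    [0,0,-1,0,-1],
    [0,0,-2,0,-1],
    [0,0,-3,0,-1],
    [0,0,-3,0,-1],
    [0,0,-3,0,-1],
    [0,0,-1,0,-1]
  ]
}}

```text
t: 7.05
eef_pos: [0.4467, -0.3225, 0.1522]
tool_rot: [0.002, -0.056, 0.998, -0.001]
contact_force: [0.3, -1.0, -3.1]
gripper_width: 0.391
grasp_force: 30.9
```

Request:
{"fn": "carry_out", "kwargs": {
  "targets": [
    [-2.1,2.1,-0.4,0.8,-1],
    [-2.1,2.2,-0.4,0.8,-1],
    [-2.0,2.2,-0.4,0.8,-1],
    [-2.0,2.2,-0.4,0.8,-1],
    [-2.0,2.3,-0.4,0.8,-1],
    [-1.9,2.3,-0.4,0.8,-1],
    [-1.9,2.3,-0.4,0.8,-1],
    [-1.9,2.4,-0.4,0.9,-1],
    [-1.8,2.3,-0.4,0.9,-1],
    [0,0,0,0,-1],
    [0,0,0,0,-1]
  ]
}}

```text
t: 8.15
eef_pos: [0.6106, -0.108, 0.184]
tool_rot: [-0.001, 0.007, 1.0, -0.0]
contact_force: [-1.1, -0.2, -2.6]
gripper_width: 0.39
grasp_force: 30.8
```

```bash
python3 snap.py wF; python3 -c "
from h import *
o=bot.get_obs();print(shift(o,[.612,-.1093,.0874]))"
```

```text
8.15 [ 0.6106 -0.108   0.184 ] 179.16 0.03 [-1.1 -0.2 -2.6] [-0.21  0.45  0.38  1.76 -0.2   0.97  1.81]
[-0.21688808  0.01568054  9.67355002]
```

View pics/wF.png

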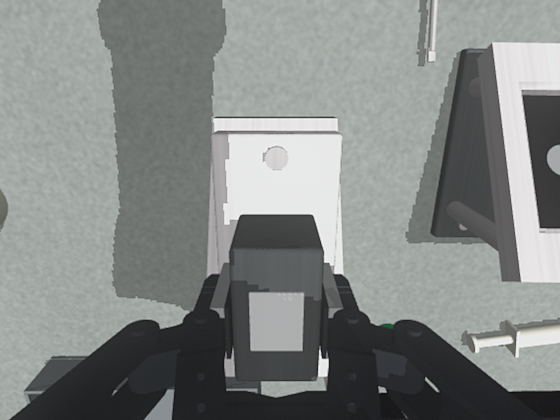

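The carrier hangs level over the long mount. Its upslope end should touch the floor at TCP z≈0.117, so I'll descend to just above that and then slowly.

Request:
{"fn": "carry_out", "kwargs": {
  "targets": [
    [-0.1,0,2,0.1,-1],
    [-0.1,0,2,0,-1],
    [0,0,1.5,0,-1],
    [0,0,0.7,0,-1],
    [0,0,0,0,-1],
    [0,0,0,0,-1]
  ],
  "force": 25
}}

```text
t: 8.8
eef_pos: [0.6135, -0.1094, 0.1238]
tool_rot: [0.0, 0.009, 1.0, -0.0]
contact_force: [1.0, -0.3, -2.5]
gripper_width: 0.391
grasp_force: 30.7
```

Request:
{"fn": "carry_out", "kwargs": {
  "targets": [
    [0,0,0.3,0,-1],
    [0,0,0.3,0,-1],
    [0,0,0.3,0,-1],
    [0,0,0.3,0,-1],
    [0,0,0,0,-1]
  ]
}}

```text
t: 9.3
eef_pos: [0.611, -0.1091, 0.1114]
tool_rot: [-0.002, 0.009, 1.0, 0.0]
contact_force: [-9.1, 0.2, 5.1]
gripper_width: 0.392
grasp_force: 32.6
```

```bash
python3 snap.py wG
```

```text
9.3 [ 0.611  -0.1091  0.1114] 178.91 0.002 [-9.1  0.2  5.1] [-0.18  0.54  0.35  1.81 -0.24  0.84  1.84]
```

View pics/wG.png

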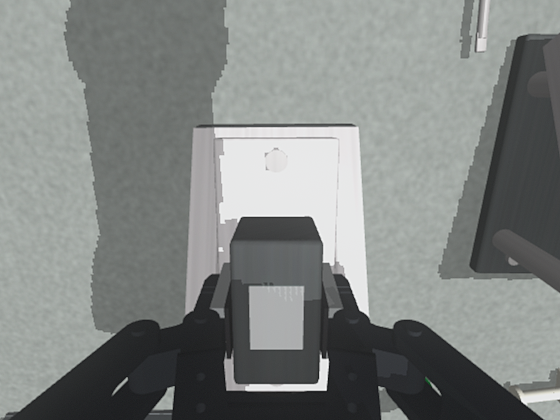

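Contact as expected: the upslope end touches the pocket floor, with forces around 10 N. Continuing slowly so the carrier pivots.

Request:
{"fn": "carry_out", "kwargs": {
  "targets": [
    [0,0,0.25,0,-1],
    [0,0,0.25,0,-1],
    [0,0,0.25,0,-1],
    [0,0,0,0,-1]
  ]
}}

```text
t: 9.75
eef_pos: [0.609, -0.1091, 0.1033]
tool_rot: [-0.004, 0.01, 1.0, 0.001]
contact_force: [-12.8, 0.4, 6.7]
gripper_width: 0.396
grasp_force: 34.0
```

```bash
python3 snap.py wH; python3 -c "
import cv2,pickle
im=cv2.imread('pics/wH.png');cv2.imwrite('pics/wHc.png',im)"
```

```text
9.75 [ 0.609  -0.1091  0.1033] 178.9 0.003 [-12.8   0.4   6.7] [-0.18  0.55  0.35  1.81 -0.25  0.83  1.84]
```

View pics/wHc.png

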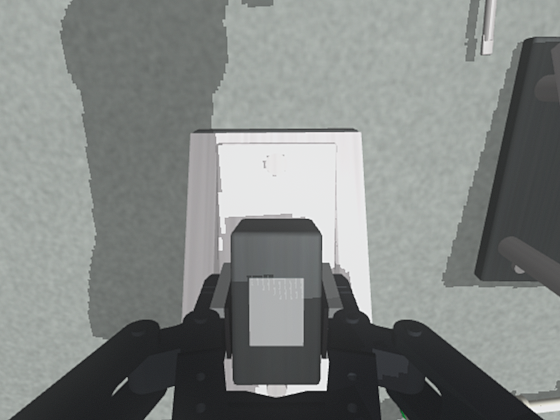

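The carrier is pivoting in the pads, now about 14° with its end inside the pocket. Continuing.

Request:
{"fn": "carry_out", "kwargs": {
  "targets": [
    [0,0,0.2,0,-1],
    [0,0,0.2,0,-1],
    [0,0,0.2,0,-1],
    [0,0,0.2,0,-1],
    [0,0,0,0,-1]
  ]
}}

```text
t: 10.3
eef_pos: [0.6079, -0.109, 0.0948]
tool_rot: [-0.005, 0.01, 1.0, 0.001]
contact_force: [-14.7, 1.1, 6.3]
gripper_width: 0.395
grasp_force: 35.6
```

Request:
{"fn": "carry_out", "kwargs": {
  "targets": [
    [0,0,0.2,0,-1],
    [0,0,0.2,0,-1],
    [0,0,0,0,-1]
  ]
}}

```text
t: 10.6
eef_pos: [0.6077, -0.109, 0.0907]
tool_rot: [-0.005, 0.01, 1.0, 0.001]
contact_force: [-14.9, 1.2, 5.7]
gripper_width: 0.389
grasp_force: 36.3
```

Request:
{"fn": "carry_out", "kwargs": {
  "targets": [
    [-0.2,0,0.1,0,-1],
    [-0.2,0,0.1,0,-1],
    [0,0,0.1,0,-1],
    [0,0,0,0,-1],
    [0,0,0,0,-1]
  ]
}}

```text
t: 11.1
eef_pos: [0.6089, -0.1092, 0.0884]
tool_rot: [-0.008, 0.01, 1.0, 0.001]
contact_force: [-25.7, 3.1, 19.9]
gripper_width: 0.393
grasp_force: 38.6
```

```bash
python3 snap.py wI
```

```text
11.1 [ 0.6089 -0.1092  0.0884] 178.86 0.002 [-25.7   3.1  19.9] [-0.17  0.58  0.34  1.82 -0.26  0.81  1.85]
```

```bash
cat > chk.py <<'E'
import sys,pickle
from h import *
def frame(P,psi,th=30):
    t=np.radians(psi);s=np.radians(th);ex=np.array([np.cos(t)*np.cos(s),np.sin(t)*np.cos(s),np.sin(s)]);ey=np.array([-np.sin(t),np.cos(t),0]);return np.c_[ex,ey,np.cross(ex,ey)]
def chk(name,P,psi,L):
    im=cv2.imread(f"pics/{name}.png"); o,c=pickle.load(open(name+".pkl","rb")); F=frame(P,psi)
    for k,l in {"face edge":(-.088,0,.012),"mouth outer":(-L/2-.006,0,.012),"foot top front":(-L/2,0,.014),"house front bot":(-.03,0,.014),"house front top":(-.03,0,.052),"house back top":(.03,0,.052),"house L top":(-.03,.017,.052),"house R top":(-.03,-.017,.052),"foot L":(-L/2+.005,.028,.014),"foot R":(-L/2+.005,-.028,.014),"pocket mouth L":(-L/2+.005,.034,.012),"mouth R":(-L/2+.005,-.034,.012)}.items():
        print(k,proj(c,P+F@np.array(l)).round(1)[0])
    g=cv2.cvtColor(cv2.GaussianBlur(im,(3,3),0),cv2.COLOR_BGR2GRAY).astype(int); return g,c,F
E
python3 - <<'E'
from chk import *
P=np.array([.6307,-.1096,.072])
g,c,F=chk("wI",P,-1,.13)
for x in(245,300): print(x,[(r,g[r-2,x],g[r+2,x]) for r in range(110,400) if abs(g[r+2,x]-g[r-2,x])>14])
for r in(160,250): print("row",r,[(x,g[r,x-2],g[r,x+2]) for x in range(160,400) if abs(g[r,x+2]-g[r,x-2])>14])
E
```

```text
face edge [275.7 135.2]
mouth outer [275.8 165. ]
foot top front [275.8 174.6]
house front bot [276.2 241.1]
house front top [276.3 230.1]
house back top [277.  394.4]
house L top [319.  229.9]
house R top [233.5 230.3]
foot L [329.5 183.6]
foot R [222.2 184. ]
pocket mouth L [340.3 184.6]
mouth R [211.4 185.1]
245 [(129, np.int64(170), np.int64(152)), (130, np.int64(169), np.int64(112)), (131, np.int64(169), np.int64(81)), (132, np.int64(168), np.int64(82)), (133, np.int64(152), np.int64(110)), (134, np.int64(112), np.int64(164)), (135, np.int64(81), np.int64(214)), (136, np.int64(82), np.int64(230)), (137, np.int64(110), np.int64(229)), (138, np.int64(164), np.int64(228)), (156, np.int64(217), np.int64(232)), (157, np.int64(214), np.int64(232)), (205, np.int64(232), np.int64(204)), (206, np.int64(232), np.int64(176)), (207, np.int64(234), np.int64(167)), (208, np.int64(229), np.int64(169)), (209, np.int64(204), np.int64(169)), (215, np.int64(169), np.int64(132)), (216, np.int64(170), np.int64(94)), (217, np.int64(172), np.int64(86)), (218, np.int64(165), np.int64(94)), (219, np.int
[... 3998 characters left out ...]
(320, np.int64(97), np.int64(233)), (321, np.int64(94), np.int64(236)), (322, np.int64(126), np.int64(233)), (323, np.int64(193), np.int64(233)), (331, np.int64(233), np.int64(201)), (332, np.int64(234), np.int64(185)), (333, np.int64(233), np.int64(186)), (334, np.int64(224), np.int64(189)), (339, np.int64(190), np.int64(205)), (340, np.int64(193), np.int64(213)), (341, np.int64(198), np.int64(226)), (342, np.int64(201), np.int64(233)), (343, np.int64(205), np.int64(234)), (344, np.int64(213), np.int64(233)), (372, np.int64(233), np.int64(208)), (373, np.int64(234), np.int64(176)), (374, np.int64(235), np.int64(165)), (375, np.int64(232), np.int64(169)), (376, np.int64(208), np.int64(170))]
```

The numbers show the foot about 8 mm too low along the slope: its front edge is at row 155, and seated would be at 175. I'll fit the carrier's pose from its edges, so the correction is measured.

```bash
cat > fit.py <<'E'
from chk import *
from scipy.optimize import least_squares
def fit(name,P,psi,L,rows,u=275,exc=()):
    """rows: foot top front, house front bottom, house front top, house back top -> slope offset, normal offset, tilt"""
    o,c=pickle.load(open(name+".pkl","rb"))
    l=np.array([(-L/2,0,.014),(-.03,0,.014),(-.03,0,.052),(.03,0,.052)]); F=frame(P,psi)
    k=[i for i in range(4) if rows[i] is not None]
    def f(v): return proj(c,P+F@[v[0],0,v[1]]+l[k]@frame(P,psi,v[2]).T)[:,1]-np.array([rows[i] for i in k])
    s=least_squares(f,[-.005,.005,25],x_scale=[.01,.01,10]); d=s.x
    piv=o["eef_pos"]+[0,0,.0217]; C=P+F@[d[0],0,d[1]]; T=frame(P,psi,d[2])
    print("slope off mm %.1f normal off mm %.1f tilt %.1f"%(d[0]*1e3,d[1]*1e3,d[2]),"resid px",f(d).round(1),"pivot in carrier mm",(T.T@(piv-C)*1e3).round(1))
    return C,T
E
python3 - <<'E'
from fit import *
P=np.array([.6307,-.1096,.072])
fit("wI",P,-1,.13,[155,217,221,381]); fit("wI",P,-1,.13,[155,217,None,381])
fit("wI",P,-1,.13,[153.5,217,221,381])
E
```

```text
slope off mm -11.6 normal off mm 0.7 tilt 20.8 resid px [-3.3  4.8 -0.1 -1.1] pivot in carrier mm [ 4.7  0.  44.5]
slope off mm 10.0 normal off mm 159.0 tilt 85.3 resid px [ 0.  0. -0.] pivot in carrier mm [-100.2    0.   -57.4]
slope off mm -11.9 normal off mm 1.2 tilt 20.3 resid px [-2.8  4.2 -0.1 -0.9] pivot in carrier mm [ 4.8  0.  44.2]
```

Request:
{"fn": "carry_out", "kwargs": {
  "targets": [
    [0,0,-0.4,0,-1],
    [0,0,-0.4,0,-1],
    [0,0,0,0,-1],
    [0,0,0,0,-1]
  ]
}}

```text
t: 11.55
eef_pos: [0.6168, -0.1089, 0.0965]
tool_rot: [-0.001, 0.009, 1.0, 0.0]
contact_force: [-2.1, -0.4, -2.9]
gripper_width: 0.39
grasp_force: 35.7
```

```bash
python3 snap.py wJ
python3 - <<'E'
from fit import *
g=cv2.cvtColor(cv2.GaussianBlur(cv2.imread("pics/wJ.png"),(3,3),0),cv2.COLOR_BGR2GRAY).astype(int)
for x in(245,300,310):
    d=g[4:,x]-g[:-4,x]; print(x,[(r+2,int(d[r])) for r in range(100,400) if abs(d[r])>9 and abs(d[r])>=abs(d[r-3:r+4]).max()])
E
```

```text
11.55 [ 0.6168 -0.1089  0.0965] 178.96 0.003 [-2.1 -0.4 -2.9] [-0.18  0.57  0.34  1.8  -0.25  0.81  1.85]
245 [(119, 142), (147, -15), (156, 24), (203, -67), (217, -85), (278, -28), (381, 115), (390, -141)]
300 [(119, 139), (150, -57), (154, 64), (217, -87), (262, 80), (280, -10), (286, -13), (289, 13), (335, -111), (381, 175), (392, -197)]
310 [(119, 134), (155, 23), (217, -147), (297, -33), (381, 176), (390, -196)]
```

Free again, with the carrier tilted in the grip at about the right slope position. Pressing down in small steps.

Request:
{"fn": "carry_out", "kwargs": {
  "targets": [
    [0,0,0.2,0,-1],
    [0,0,0.2,0,-1],
    [0,0,0.1,0,-1],
    [0,0,0,0,-1]
  ]
}}

```text
t: 12.0
eef_pos: [0.618, -0.1089, 0.0924]
tool_rot: [0.001, 0.009, 1.0, 0.0]
contact_force: [-2.3, -0.6, 1.3]
gripper_width: 0.395
grasp_force: 36.4
```

```bash
cat > edges.py <<'E'
import sys
from fit import *
def edges(n,cols=(245,300,310)):
    g=cv2.cvtColor(cv2.GaussianBlur(cv2.imread(f"pics/{n}.png"),(3,3),0),cv2.COLOR_BGR2GRAY).astype(int)
    for x in cols:
        d=g[4:,x]-g[:-4,x]; print(x,[(r+2,int(d[r])) for r in range(100,400) if abs(d[r])>9 and abs(d[r])>=abs(d[r-3:r+4]).max()])
if __name__=="__main__": edges(sys.argv[1])
E
python3 snap.py wK; python3 edges.py wK; python3 -c "
from chk import *
chk('wK',np.array([.6307,-.1096,.072]),-1,.13)"
```

```text
12.0 [ 0.618  -0.1089  0.0924] 178.95 0.002 [-2.3 -0.6  1.3] [-0.17  0.58  0.34  1.81 -0.26  0.8   1.85]
245 [(117, 135), (146, -15), (152, -43), (156, 57), (202, -66), (217, -85), (277, -27), (381, 116), (390, -142)]
300 [(117, 145), (152, -23), (156, 33), (216, -125), (262, 76), (271, 12), (274, -12), (296, -14), (335, -107), (381, 176), (392, -197)]
310 [(117, 135), (152, -42), (156, 54), (217, -152), (295, -33), (381, 177), (390, -196)]
face edge [275.4 115.9]
mouth outer [275.4 145.6]
foot top front [275.4 155. ]
house front bot [275.5 221. ]
house front top [275.3 206.3]
house back top [275.6 367. ]
house L top [318.  206.2]
house R top [232.7 206.4]
foot L [329.1 164. ]
foot R [221.8 164.2]
pocket mouth L [339.9 165.2]
mouth R [211.  165.4]
```

Run:
```python
from fit import *
P=np.array([.6307,-.1096,.072])
fit("wK",P,-1,.13,[156,None,217,381]);fit("wI",P,-1,.13,[155,None,217,380.5]);fit("wJ",P,-1,.13,[154,None,217,381])
```

```text
slope off mm 1.6 normal off mm 1.8 tilt 26.4 resid px [ 0. -0. -0.] pivot in carrier mm [ 5.9  0.4 41.4]
slope off mm -9.2 normal off mm 2.7 tilt 24.8 resid px [ 0. -0.  0.] pivot in carrier mm [ 5.6  0.  41.9]
slope off mm 1.7 normal off mm 6.4 tilt 25.2 resid px [-0. -0.  0.] pivot in carrier mm [ 5.9  0.4 41.2]
```

The pose fit is now consistent: the foot is over the pocket, 1.6 mm upslope, at 26.4° with its lower end about to go in. Home is TCP about (0.615, ·, 0.089).

Request:
{"fn": "carry_out", "kwargs": {
  "targets": [
    [0.1,0,0.15,0,-1],
    [0.1,0,0.15,0,-1],
    [0,0,0.1,0,-1],
    [0,0,0,0,-1],
    [0,0,0,0,-1]
  ]
}}

```text
t: 12.55
eef_pos: [0.6153, -0.1091, 0.0878]
tool_rot: [0.0, 0.009, 1.0, -0.0]
contact_force: [-0.3, -0.5, 2.8]
gripper_width: 0.397
grasp_force: 36.6
```

```bash
python3 snap.py wL; python3 edges.py wL
```

```text
12.55 [ 0.6153 -0.1091  0.0878] 178.94 0.003 [-0.3 -0.5  2.8] [-0.17  0.58  0.34  1.81 -0.26  0.79  1.85]
245 [(123, 153), (153, -15), (161, 23), (205, -67), (216, -83), (280, -26), (381, 112), (390, -143)]
300 [(123, 149), (156, -53), (160, 62), (216, -129), (261, 84), (294, -14), (333, -108), (381, 170), (392, -198)]
310 [(122, 140), (123, 140), (161, 23), (216, -148), (299, -32), (381, 170), (390, -197)]
```

Run:
```python
from fit import *
P=np.array([.6307,-.1096,.072])
fit("wL",P,-1,.13,[160.5,None,216,381])
```

```text
slope off mm -0.9 normal off mm -0.7 tilt 29.3 resid px [ 0. -0.  0.] pivot in carrier mm [ 5.9  0.3 40.9]
```

Request:
{"fn": "carry_out", "kwargs": {
  "targets": [
    [0,0,0.15,0,-1],
    [0,0,0.15,0,-1],
    [0,0,0,0,-1],
    [0,0,0,0,-1]
  ]
}}

```text
t: 13.0
eef_pos: [0.6151, -0.1091, 0.0855]
tool_rot: [-0.0, 0.009, 1.0, 0.0]
contact_force: [-3.4, 0.9, 9.3]
gripper_width: 0.394
grasp_force: 37.6
```

```bash
python3 snap.py wM; python3 edges.py wM
```

```text
13.0 [ 0.6151 -0.1091  0.0855] 178.93 0.003 [-3.4  0.9  9.3] [-0.17  0.58  0.34  1.81 -0.26  0.79  1.85]
245 [(124, 155), (154, -15), (164, 41), (201, -66), (216, -83), (277, -20), (381, 114), (390, -143)]
300 [(119, -90), (123, 148), (164, 25), (216, -150), (259, 95), (296, -13), (332, -109), (381, 172), (392, -199)]
310 [(119, -82), (123, 145), (164, 49), (216, -152), (295, -32), (381, 172), (390, -198)]
```

Run:
```python
from fit import *
P=np.array([.6307,-.1096,.072])
fit("wM",P,-1,.13,[163.5,None,216,381])
```

```text
slope off mm -1.0 normal off mm -2.8 tilt 31.0 resid px [0. 0. 0.] pivot in carrier mm [ 5.7  0.2 40.9]
```

Request:
{"fn": "carry_out", "kwargs": {
  "targets": [
    [0,0,0.15,0,-1],
    [0,0,0.15,0,-1],
    [0,0,0,0,-1],
    [0,0,0,0,-1]
  ]
}}

```text
t: 13.45
eef_pos: [0.6151, -0.109, 0.0853]
tool_rot: [0.0, 0.009, 1.0, 0.001]
contact_force: [-13.2, 2.5, 33.4]
gripper_width: 0.393
grasp_force: 40.6
```

```bash
python3 snap.py wN; python3 edges.py wN
```

```text
13.45 [ 0.6151 -0.109   0.0853] 178.94 0.001 [-13.2   2.5  33.4] [-0.17  0.58  0.34  1.81 -0.26  0.79  1.85]
245 [(124, 149), (154, -15), (164, 40), (201, -66), (216, -84), (277, -20), (381, 113), (390, -143)]
300 [(102, 10), (119, -90), (123, 148), (164, 41), (216, -150), (259, 93), (296, -13), (332, -109), (381, 171), (392, -198)]
310 [(123, 148), (159, -42), (164, 49), (216, -152), (295, -31), (381, 171), (390, -198)]
```

It stops solid, with the reaction along the pocket normal and a tilt of about 31°: seated. Relaxing the press, releasing and rising.

Request:
{"fn": "carry_out", "kwargs": {
  "targets": [
    [0,0,-0.3,0,-1],
    [0,0,0,0,-1],
    [0,0,0,0,0.2],
    [0,0,0,0,0.2],
    [0,0,0,0,0.2],
    [0,0,0,0,0.2],
    [0,0,-1,0,0.2],
    [0,0,-3,0,0.2],
    [0,0,-4,0,0.2],
    [0,0,-4,0,1],
    [0,0,-2,0,1],
    [0,0,0,0,1]
  ]
}}

```text
t: 14.7
eef_pos: [0.6174, -0.1096, 0.2294]
tool_rot: [0.004, 0.009, 1.0, -0.0]
contact_force: [0.0, 0.1, -0.0]
gripper_width: 0.996
grasp_force: 0.0
```

```bash
python3 snap.py wO; python3 edges.py wO;  python3 - <<'E'
from chk import *
P=np.array([.6307,-.1096,.072])
g,c,F=chk("wO",P,-1,.13)
print(proj(c,P+F@np.array([.065,0,.014])),proj(c,P+F@np.array([.088,0,.012])))
for r in(175,200): d=g[r,4:]-g[r,:-4];print(r,[(x+2,int(d[x])) for x in range(180,400) if abs(d[x])>9 and abs(d[x])>=abs(d[x-3:x+4]).max()])
o=bot.get_obs();p,a=plan([.48,.1,.24],178,8)
E
```

```text
14.7 [ 0.6174 -0.1096  0.2294] 178.92 0.061 [ 0.   0.1 -0. ] [-0.22  0.41  0.4   1.71 -0.18  1.05  1.79]
245 [(105, 60), (121, -13), (128, -99), (144, 10), (145, 10), (160, 20), (196, 12), (206, 10), (218, -50), (272, -109), (277, 142), (303, -58), (314, -11), (321, -88), (349, 66), (389, -98)]
300 [(105, 72), (123, -20), (127, 23), (191, -18), (209, -17), (218, -57), (223, 29), (257, 63), (272, -170), (277, 136), (303, -70), (309, -45), (310, -45), (322, 51), (392, -121)]
310 [(105, 83), (124, -22), (132, -16), (142, -11), (194, -10), (195, -10), (205, -10), (219, -11), (220, -11), (240, 15), (251, 42), (272, -110), (277, 129), (282, 59), (303, -118), (324, 53), (390, -126)]
face edge [276.3 103.9]
mouth outer [276.4 121.4]
foot top front [276.4 126.7]
house front bot [276.5 164.3]
house front top [276.5 149.1]
house back top [276.7 226.5]
house L top [298.6 149. ]
house R top [254.4 149.1]
foot L [307.8 131.9]
foot R [245.  132.1]
pocket mouth L [314.3 132.8]
mouth R [238.5 133. ]
[[276.7249573  274.73554491]] [[276.79140719 303.32547453]]
175 [(209, 54), (219, 119), (237, -18), (242, -107), (254, -76), (263, 85), (264, 85), (290, -90), (299, 142), (307, -96), (312, 65), (334, -66)]
200 [(219, 122), (242, -105), (254, -80), (263, 86), (290, -87), (299, 137), (308, -113), (334, -70), (396, -51)]
[[1.75,2.58,-0.16,np.float64(0.12),1],[1.76,2.58,-0.16,np.float64(0.12),1],[1.76,2.58,-0.16,np.float64(0.12),1],[1.77,2.57,-0.16,np.float64(0.12),1],[1.77,2.57,-0.17,np.float64(0.11),1],[1.77,2.56,-0.16,np.float64(0.12),1],[1.78,2.56,-0.17,np.float64(0.11),1],[1.79,2.56,-0.16,np.float64(0.12),1]] max 3.1278267215432507
```

The long carrier is seated: the front edge is at row 127 (predicted 127), the housing sides match, and there is only a thin gap at the upslope end. Now the short carrier.

Run:
```python
from h import *
p,a=plan([.397,.2933,.15],151.5,12)
```

```text
[[1.89,3.32,0.64,np.float64(2.29),1],[2.02,3.24,0.64,np.float64(2.29),1],[2.15,3.16,0.64,np.float64(2.29),1],[2.27,3.07,0.64,np.float64(2.29),1],[2.39,2.98,0.64,np.float64(2.28),1],[2.51,2.88,0.64,np.float64(2.29),1],[2.62,2.78,0.64,np.float64(2.28),1],[2.73,2.67,0.64,np.float64(2.29),1],[2.84,2.56,0.64,np.float64(2.28),1],[2.93,2.44,0.65,np.float64(2.29),1],[3.03,2.32,0.64,np.float64(2.28),1],[3.12,2.2,0.65,np.float64(2.29),1]] max 3.8766996272602805
```

Request:
{"fn": "carry_out", "kwargs": {
  "targets": [
    [1.9,3.3,0.2,2.3,1],
    [2.0,3.2,0.2,2.3,1],
    [2.1,3.2,0.5,2.3,1],
    [2.3,3.1,0.5,2.3,1],
    [2.4,3.0,0.6,2.3,1],
    [2.5,2.9,0.6,2.3,1],
    [2.6,2.8,0.8,2.3,1],
    [2.7,2.7,0.8,2.3,1],
    [2.8,2.6,0.8,2.3,1],
    [2.9,2.4,1,2.3,1],
    [3.0,2.3,1,2.2,1],
    [3.1,2.2,0.8,2.2,1]
  ]
}}

```text
t: 15.95
eef_pos: [0.3967, 0.2943, 0.1453]
tool_rot: [-0.001, 0.247, 0.969, -0.001]
contact_force: [1.0, -0.3, 0.3]
gripper_width: 0.999
grasp_force: 0.0
```

Request:
{"fn": "carry_out", "kwargs": {
  "targets": [
    [0,0,0,0,1],
    [0,0,0,0,1]
  ]
}}

```text
t: 16.15
eef_pos: [0.3973, 0.2938, 0.1457]
tool_rot: [-0.001, 0.244, 0.97, -0.001]
contact_force: [-0.4, 0.0, 0.7]
gripper_width: 0.999
grasp_force: 0.0
```

Run:
```python
from h import *
o=bot.get_obs();print(o["t"],o["eef_pos"],phi(o),shift(o,[.397,.2933,.019]),o["contact_force"],o["q"].round(2))
```

```text
16.15 [0.39732364 0.29384558 0.14572099] 151.69682633967204 [-3.96158999e-03 -3.09601746e-02  1.26722196e+01] [-0.3568385   0.04610634  0.72075565] [-1.01  0.3   0.3   2.08 -0.12  0.79  0.43]
```

Request:
{"fn": "carry_out", "kwargs": {
  "targets": [
    [0,0,3,0.2,1],
    [0,0,3,0,1],
    [0,0,3,0,1],
    [0,0,2,0,1],
    [0,0,1.2,0,1],
    [0,0,0.4,0,1],
    [0,0,0,0,1]
  ]
}}

```text
t: 16.85
eef_pos: [0.3989, 0.2933, 0.0208]
tool_rot: [0.0, 0.248, 0.969, -0.0]
contact_force: [-0.2, 0.1, 0.4]
gripper_width: 1.0
grasp_force: 0.0
```

Request:
{"fn": "carry_out", "kwargs": {
  "targets": [
    [0,0,0,0,-1],
    [0,0,0,0,-1],
    [0,0,0,0,-1],
    [0,0,0,0,-1],
    [0,0,0,0,-1],
    [0,0,0,0,-1],
    [0,0,0,0,-1],
    [0,0,0,0,-1]
  ],
  "force": 30
}}

```text
t: 17.65
eef_pos: [0.3987, 0.2942, 0.0215]
tool_rot: [0.0, 0.247, 0.969, 0.0]
contact_force: [-0.9, -1.6, 6.5]
gripper_width: 0.392
grasp_force: 31.4
```

Request:
{"fn": "carry_out", "kwargs": {
  "targets": [
    [0,0,-1,0,-1],
    [0,0,-2,0,-1],
    [0,0,-3,0,-1],
    [0,0,-3,0,-1],
    [0,0,-3,0,-1],
    [0,0,-3,0,-1],
    [0,0,0,0,-1]
  ]
}}

```text
t: 18.35
eef_pos: [0.4003, 0.2953, 0.1747]
tool_rot: [0.002, 0.248, 0.969, 0.003]
contact_force: [-0.2, 0.8, -3.1]
gripper_width: 0.396
grasp_force: 30.7
```

Run:
```python
from h import *
o=bot.get_obs();print(o["t"],o["eef_pos"],phi(o))
# home pivot for short: carrier offset ~0 -> P+.0415 n
p,a=plan([.5793-.0208,.1030,.19],178.2,9,g=-1)
```

```text
18.35 [0.40029422 0.29526492 0.17471536] 151.32369549718737
[[-2.57,-1.03,-0.17,np.float64(-2.99),-1],[-2.51,-1.16,-0.17,np.float64(-2.99),-1],[-2.45,-1.29,-0.17,np.float64(-2.99),-1],[-2.37,-1.42,-0.17,np.float64(-2.98),-1],[-2.3,-1.54,-0.17,np.float64(-2.99),-1],[-2.21,-1.66,-0.17,np.float64(-2.98),-1],[-2.13,-1.77,-0.17,np.float64(-2.99),-1],[-2.03,-1.88,-0.17,np.float64(-2.98),-1],[-1.93,-1.98,-0.17,np.float64(-2.99),-1]] max 2.774653131474275
```

Request:
{"fn": "carry_out", "kwargs": {
  "targets": [
    [-2.6,-1.0,-0.2,-3,-1],
    [-2.6,-1.1,-0.2,-3,-1],
    [-2.5,-1.3,-0.2,-3,-1],
    [-2.5,-1.4,-0.2,-3,-1],
    [-2.4,-1.5,-0.2,-3,-1],
    [-2.3,-1.7,-0.2,-3,-1],
    [-2.2,-1.8,-0.2,-3,-1],
    [-2.1,-1.9,-0.1,-3,-1],
    [-2.0,-2.0,0,-2.9,-1],
    [0,0,0,0,-1],
    [0,0,0,0,-1]
  ]
}}

```text
t: 19.45
eef_pos: [0.5632, 0.0993, 0.1846]
tool_rot: [-0.001, 0.016, 1.0, -0.0]
contact_force: [-0.6, 0.4, -3.4]
gripper_width: 0.391
grasp_force: 30.6
```

```bash
python3 snap.py xA; python3 edges.py xA
python3 - <<'E'
from fit import *
g=cv2.cvtColor(cv2.imread("pics/xA.png"),cv2.COLOR_BGR2GRAY).astype(int)
r=240;d=g[r,4:]-g[r,:-4];print(r,[(x+2,int(d[x])) for x in range(180,400) if abs(d[x])>9 and abs(d[x])>=abs(d[x-3:x+4]).max()])
o=bot.get_obs();print(shift(o,[.5645,.103,.125]))
# level carrier predicted rows
o,c=pickle.load(open("xA.pkl","rb"))
for dx in(0,.002): print(dx,proj(c,o["eef_pos"]+[dx,0,-.0215]+np.array([(-.05,0,.014),(-.03,0,.014),(-.03,0,.052),(.03,0,.052)])).round(1).tolist())
E
```

```text
19.45 [0.5632 0.0993 0.1846] 178.12 0.028 [-0.6  0.4 -3.4] [-0.54  0.37  0.33  1.87 -0.15  0.93  1.39]
245 [(113, 87), (158, -118), (167, 99), (211, -166), (244, 26), (245, 26), (282, -24), (377, 99), (390, -130)]
300 [(113, 90), (158, -74), (166, 97), (211, -169), (245, 25), (288, 79), (347, -106), (377, 169), (382, -67), (392, -129)]
310 [(113, 84), (157, -67), (158, -67), (166, 97), (211, -164), (245, 26), (297, -26), (376, 168), (390, -132)]
240 [(216, 117), (222, -69), (230, -130), (320, 175), (349, -66), (350, -66), (374, -10), (375, -10)]
[-0.16795527  0.26087382  5.97348862]
0 [[272.6, 170.4], [274.2, 213.6], [273.7, 250.0], [278.9, 383.9]]
0.002 [[272.8, 174.9], [274.4, 217.7], [273.9, 255.2], [279.1, 387.7]]
```

Request:
{"fn": "carry_out", "kwargs": {
  "targets": [
    [-0.2,0.2,2,0,-1],
    [-0.2,0.1,2,0,-1],
    [0,0,1.6,0,-1],
    [0,0,1,0,-1],
    [0,0,0,0,-1],
    [0,0,0,0,-1]
  ],
  "force": 25
}}

```text
t: 20.1
eef_pos: [0.568, 0.1035, 0.1201]
tool_rot: [0.0, 0.015, 1.0, 0.0]
contact_force: [-0.0, -0.0, -2.0]
gripper_width: 0.395
grasp_force: 30.6
```

Request:
{"fn": "carry_out", "kwargs": {
  "targets": [
    [0,0,0.3,0,-1],
    [0,0,0.3,0,-1],
    [0,0,0.3,0,-1],
    [0,0,0,0,-1]
  ]
}}

```text
t: 20.5
eef_pos: [0.5671, 0.1032, 0.1115]
tool_rot: [-0.001, 0.015, 1.0, 0.0]
contact_force: [-6.9, 0.8, 6.7]
gripper_width: 0.394
grasp_force: 32.5
```

Request:
{"fn": "carry_out", "kwargs": {
  "targets": [
    [0,0,0.2,0,-1],
    [0,0,0.2,0,-1],
    [0,0,0.2,0,-1],
    [0,0,0,0,-1]
  ]
}}

```text
t: 20.9
eef_pos: [0.5646, 0.1033, 0.1052]
tool_rot: [-0.003, 0.015, 1.0, 0.0]
contact_force: [-13.5, 0.4, 12.5]
gripper_width: 0.392
grasp_force: 34.5
```

```bash
python3 snap.py xB; python3 edges.py xB
```

```text
20.9 [0.5646 0.1033 0.1052] 178.26 0.002 [-13.5   0.4  12.5] [-0.51  0.48  0.29  1.92 -0.2   0.78  1.43]
245 [(120, 127), (168, -98), (172, 101), (215, -167), (232, 28), (233, 28), (281, -27), (380, 70), (381, 70), (390, -138)]
300 [(119, 124), (168, -97), (172, 100), (214, -168), (234, 28), (278, 79), (344, -105), (380, 116), (392, -197)]
310 [(119, 122), (120, 122), (167, -79), (172, 101), (215, -168), (233, 26), (234, 26), (297, -31), (380, 118), (390, -198)]
```

Request:
{"fn": "carry_out", "kwargs": {
  "targets": [
    [0,0,0.2,0,-1],
    [0,0,0.2,0,-1],
    [0,0,0.2,0,-1],
    [0,0,0.2,0,-1],
    [0,0,0,0,-1]
  ]
}}

```text
t: 21.45
eef_pos: [0.5627, 0.1033, 0.0965]
tool_rot: [-0.005, 0.015, 1.0, 0.0]
contact_force: [-18.0, 0.4, 12.3]
gripper_width: 0.394
grasp_force: 37.2
```

```bash
python3 snap.py xC; python3 edges.py xC
python3 - <<'E'
from fit import *
P=np.array([.5793,.1028,.072])
fit("xB",P,-1.8,.10,[171,215,233.5,380])
E
```

```text
21.45 [0.5627 0.1033 0.0965] 178.28 0.002 [-18.    0.4  12.3] [-0.51  0.49  0.29  1.93 -0.2   0.76  1.43]
245 [(124, 134), (173, -61), (177, 63), (206, -51), (217, -121), (284, -29), (383, -106), (391, -49)]
300 [(124, 131), (173, -61), (177, 64), (217, -124), (223, 35), (267, 93), (338, -108), (383, -169), (392, -52)]
310 [(120, -80), (124, 139), (173, -73), (177, 78), (218, -168), (301, -32), (383, -170), (391, -50)]
slope off mm -4.2 normal off mm 13.5 tilt 8.6 resid px [ 0.8 -1.  -0.   0.2] pivot in carrier mm [ 2.5  0.  45.4]
```

Run:
```python
from fit import *
P=np.array([.5793,.1028,.072])
fit("xC",P,-1.8,.10,[176,217,223,382]);fit("xC",P,-1.8,.10,[176,None,223,382])
```

```text
slope off mm -5.8 normal off mm 8.3 tilt 16.7 resid px [-0.3  0.4  0.  -0.1] pivot in carrier mm [ 4.9  0.  42.3]
slope off mm -5.7 normal off mm 8.2 tilt 16.9 resid px [ 0. -0.  0.] pivot in carrier mm [ 4.8  0.  42.3]
```

Request:
{"fn": "carry_out", "kwargs": {
  "targets": [
    [-0.1,0,0.2,0,-1],
    [-0.1,0,0.2,0,-1],
    [0,0,0.15,0,-1],
    [0,0,0,0,-1]
  ]
}}

```text
t: 21.9
eef_pos: [0.5625, 0.1033, 0.0907]
tool_rot: [-0.008, 0.015, 1.0, 0.0]
contact_force: [-23.6, 0.9, 17.9]
gripper_width: 0.396
grasp_force: 39.8
```

```bash
python3 snap.py xD; python3 edges.py xD
```

```text
21.9 [0.5625 0.1033 0.0907] 178.29 0.003 [-23.6   0.9  17.9] [-0.51  0.5   0.29  1.93 -0.2   0.76  1.44]
245 [(126, 149), (176, -65), (180, 67), (203, -55), (214, -98), (286, -23), (377, 118), (389, -143)]
300 [(126, 146), (176, -63), (180, 66), (214, -155), (259, 102), (301, -13), (332, -107), (377, 176), (389, -190)]
310 [(126, 143), (176, -72), (180, 76), (214, -155), (299, -33), (377, 176), (389, -196)]
```

Run:
```python
from fit import *
P=np.array([.5793,.1028,.072])
fit("xD",P,-1.8,.10,[179,None,214,377]);fit("xD",P,-1.8,.10,[178,214,214,377]);chk("xD",P,-1.8,.10)
```

```text
slope off mm -6.4 normal off mm 3.0 tilt 23.0 resid px [-0.  0.  0.] pivot in carrier mm [ 7.  -0.  41.6]
slope off mm -8.0 normal off mm 3.7 tilt 21.0 resid px [-2.2  2.7  0.  -0.4] pivot in carrier mm [ 7.3 -0.  41.4]
face edge [276.5 125.5]
mouth outer [276.4 181.9]
foot top front [276.4 192. ]
house front bot [276.4 230.3]
house front top [276.6 216.5]
house back top [276.6 378.6]
house L top [319.1 216.6]
house R top [234.1 216.5]
foot L [330.8 201.5]
foot R [222.1 201.4]
pocket mouth L [341.7 202.3]
mouth R [211.1 202.2]
```

As with the long one, the lower end is on the lip. Lifting to relieve the push, then re-entering.

Request:
{"fn": "carry_out", "kwargs": {
  "targets": [
    [0,0,-0.4,0,-1],
    [0,0,-0.4,0,-1],
    [0,0,0,0,-1],
    [0,0,0,0,-1]
  ]
}}

```text
t: 22.35
eef_pos: [0.5676, 0.1029, 0.0985]
tool_rot: [-0.003, 0.015, 1.0, -0.0]
contact_force: [-8.4, 0.9, -1.8]
gripper_width: 0.391
grasp_force: 37.2
```

Request:
{"fn": "carry_out", "kwargs": {
  "targets": [
    [0,0,0.2,0,-1],
    [0,0,0.2,0,-1],
    [0,0,0,0,-1],
    [0,0,0,0,-1]
  ]
}}

```text
t: 22.75
eef_pos: [0.5689, 0.1028, 0.095]
tool_rot: [-0.001, 0.015, 1.0, -0.0]
contact_force: [-5.3, -0.5, -3.7]
gripper_width: 0.394
grasp_force: 37.3
```

```bash
python3 snap.py xE; python3 edges.py xE
```

```text
22.75 [0.5689 0.1028 0.095 ] 178.24 0.003 [-5.3 -0.5 -3.7] [-0.51  0.5   0.29  1.92 -0.2   0.75  1.43]
245 [(113, 109), (167, -13), (174, -73), (178, 78), (201, -55), (214, -99), (279, -27), (280, -27), (377, 113), (390, -103)]
300 [(113, 108), (174, -74), (178, 80), (209, -60), (214, -99), (260, 87), (332, -110), (377, 169), (392, -142)]
310 [(113, 105), (174, -51), (178, 65), (214, -155), (297, -34), (377, 170), (390, -153)]
```

Run:
```python
from fit import *
P=np.array([.5793,.1028,.072])
C,T=fit("xE",P,-1.8,.10,[177,None,214,377])
```

```text
slope off mm 0.6 normal off mm 4.0 tilt 22.5 resid px [-0. -0. -0.] pivot in carrier mm [ 7.4 -0.3 41.2]
```

Request:
{"fn": "carry_out", "kwargs": {
  "targets": [
    [0.1,0,0.2,0,-1],
    [0.1,0,0.2,0,-1],
    [0,0,0.2,0,-1],
    [0,0,0.1,0,-1],
    [0,0,0,0,-1],
    [0,0,0,0,-1]
  ]
}}

```text
t: 23.4
eef_pos: [0.5679, 0.1029, 0.0893]
tool_rot: [-0.0, 0.015, 1.0, 0.0]
contact_force: [-7.8, -0.4, 7.3]
gripper_width: 0.396
grasp_force: 39.2
```

```bash
python3 snap.py xF; python3 edges.py xF
```

```text
23.4 [0.5679 0.1029 0.0893] 178.23 0.002 [-7.8 -0.4  7.3] [-0.51  0.5   0.29  1.93 -0.2   0.74  1.44]
245 [(115, 124), (172, -13), (180, -84), (184, 87), (199, -59), (211, -92), (279, -26), (376, 116), (390, -143)]
300 [(115, 132), (180, -87), (184, 99), (211, -150), (256, 87), (272, 10), (278, 11), (289, 11), (290, 11), (298, -14), (328, -107), (376, 169), (392, -194)]
310 [(115, 129), (180, -84), (184, 99), (211, -148), (297, -32), (376, 169), (390, -194)]
```

Run:
```python
from fit import *
P=np.array([.5793,.1028,.072])
C,T=fit("xF",P,-1.8,.10,[183,None,211,376])
```

```text
slope off mm 0.4 normal off mm -0.4 tilt 28.0 resid px [ 0. -0. -0.] pivot in carrier mm [ 7.8 -0.2 40.2]
```

Request:
{"fn": "carry_out", "kwargs": {
  "targets": [
    [0.1,0,0.15,0,-1],
    [0.1,0,0.15,0,-1],
    [0,0,0.1,0,-1],
    [0,0,0,0,-1],
    [0,0,0,0,-1]
  ]
}}

```text
t: 23.95
eef_pos: [0.5675, 0.103, 0.087]
tool_rot: [0.001, 0.016, 1.0, 0.001]
contact_force: [-9.4, -1.0, 17.8]
gripper_width: 0.387
grasp_force: 40.7
```

```bash
python3 snap.py xG; python3 edges.py xG
```

```text
23.95 [0.5675 0.103  0.087 ] 178.22 0.002 [-9.4 -1.  17.8] [-0.51  0.51  0.28  1.93 -0.21  0.73  1.44]
245 [(116, 127), (173, -12), (183, -110), (187, 110), (201, -59), (211, -91), (276, -26), (375, 114), (390, -142)]
300 [(116, 131), (182, -93), (186, 105), (187, 105), (210, -145), (254, 83), (263, 10), (300, -11), (301, -11), (327, -106), (375, 171), (392, -193)]
310 [(116, 128), (187, 91), (211, -152), (300, -32), (375, 171), (390, -194)]
```

Run:
```python
from fit import *
P=np.array([.5793,.1028,.072])
C,T=fit("xG",P,-1.8,.10,[186,None,211,375])
```

```text
slope off mm 0.4 normal off mm -3.3 tilt 30.1 resid px [ 0.  0. -0.] pivot in carrier mm [ 7.8 -0.2 40.9]
```

Request:
{"fn": "carry_out", "kwargs": {
  "targets": [
    [0,0,0.15,0,-1],
    [0,0,0.1,0,-1],
    [0,0,0,0,-1],
    [0,0,0,0,-1]
  ]
}}

```text
t: 24.4
eef_pos: [0.5676, 0.103, 0.0869]
tool_rot: [0.001, 0.015, 1.0, 0.001]
contact_force: [-18.4, -1.6, 42.4]
gripper_width: 0.393
grasp_force: 43.6
```

```bash
python3 snap.py xH; python3 edges.py xH
```

```text
24.4 [0.5676 0.103  0.0869] 178.22 0.002 [-18.4  -1.6  42.4] [-0.51  0.51  0.28  1.93 -0.21  0.73  1.44]
245 [(116, 127), (173, -14), (183, -111), (187, 111), (201, -59), (211, -91), (281, -24), (282, -24), (375, 111), (376, 111), (390, -143)]
300 [(116, 130), (187, 105), (210, -148), (254, 83), (263, 10), (294, -10), (301, -11), (327, -110), (375, 170), (392, -194)]
310 [(116, 129), (187, 92), (211, -152), (300, -32), (375, 171), (390, -194)]
```

Solid and normal to the floor: seated. Relaxing, releasing and rising, then backing away to check both.

Request:
{"fn": "carry_out", "kwargs": {
  "targets": [
    [0,0,-0.4,0,-1],
    [0,0,0,0,-1],
    [0,0,0,0,0.2],
    [0,0,0,0,0.2],
    [0,0,0,0,0.2],
    [0,0,0,0,0.2],
    [0,0,-1,0,0.2],
    [0,0,-3,0,0.2],
    [0,0,-4,0,0.2],
    [0,0,-4,0,1],
    [0,0,-2,0,1],
    [0,0,0,0,1]
  ]
}}

```text
t: 25.65
eef_pos: [0.5683, 0.1033, 0.23]
tool_rot: [0.003, 0.016, 1.0, 0.001]
contact_force: [0.7, -0.8, 0.2]
gripper_width: 1.0
grasp_force: 0.0
```

Request:
{"fn": "carry_out", "kwargs": {
  "targets": [
    [3,-2,-1,0,1],
    [3,-2,-1,0,1],
    [1,-2,0,0,1],
    [0,-2,0,0,1],
    [0,-2,0,0,1],
    [0,0,0,0,1],
    [0,0,0,0,1]
  ]
}}

```text
t: 26.35
eef_pos: [0.4931, 0.0051, 0.2454]
tool_rot: [-0.0, 0.016, 1.0, 0.0]
contact_force: [0.8, 0.5, 0.3]
gripper_width: 0.999
grasp_force: 0.0
```

```bash
python3 snap.py xI
python3 - <<'E'
from station import imaging
import cv2,numpy as np
t=imaging.read_camera("top")[:,:,::-1];s=imaging.read_camera("scene")[:,:,::-1];w=cv2.imread("pics/xI.png")
cv2.imwrite("pics/topF.png",t)
f=lambda x,sz:cv2.resize(x,sz,interpolation=cv2.INTER_CUBIC)
a=f(w,(440,330));b=f(t,(360,270));cc=f(s[190:330,180:360],(360,280));d=f(t[115:235,215:365],(440,350)) if 0 else f(t[120:225,215:365],(440,270))
L=np.vstack([a,d]);R=np.vstack([b,cc]);h=600;R=cv2.copyMakeBorder(R,0,max(0,h-len(R)),0,0,0)
cv2.imwrite("pics/final.png",np.hstack([L[:h],R[:h]]))
E
```

```text
26.35 [0.4931 0.0051 0.2454] 178.18 0.022 [0.8 0.5 0.3] [-0.49  0.16  0.4   1.98 -0.07  1.01  1.48]
```

View pics/final.png

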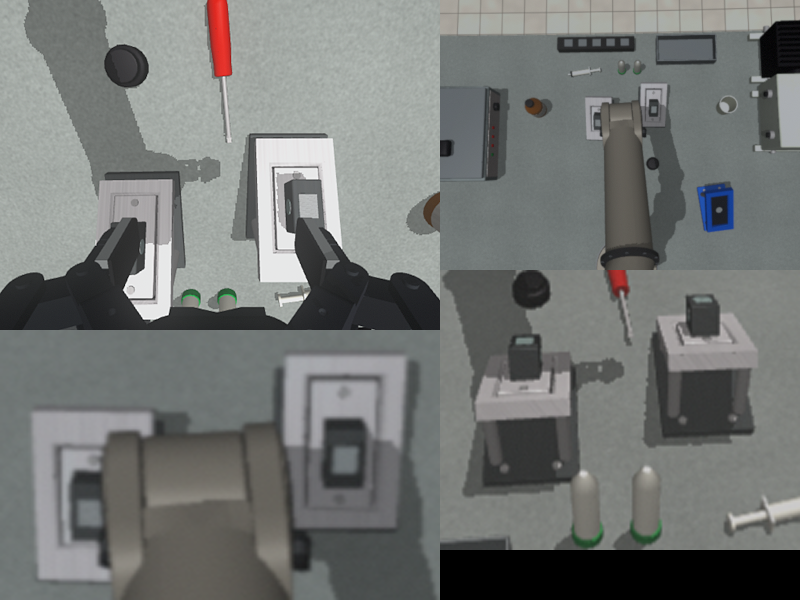

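Both carriers lie flat inside their pockets, with a thin even gap around the feet. The tubes, screwdriver, lens cap and the rest stand where they were. Handing in.

```bash
python3 -c "
from station import bot
print(bot.hand_in())"
```

```text
the job is handed in; nothing more can be done
None
```

Job handed in at about 26 s: the long carrier is in the long pocket and the short one in the short pocket. By force readings and camera both are fully home and flat, and the final pictures show the other items where they were.

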